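# Make up the table caddy

## Robot

A 7-joint arm with a two-finger parallel gripper is mounted at the origin on a cart in front of the work surface, level with it; the furniture and walls round the work are solid. World frame = base frame: x ahead of the robot, y to its left, z up, the work surface at z = 0. Lengths are in mm, angles in degrees, forces in N, time in s.
With the tool pointing down it reaches from about 400 to 850 mm from the base axis. Payload 10.4 kg.
Tool frame: the origin (TCP) lies at the very end of the fingers, on their centre line; the grasp point (between the pads) lies grasp_offset behind it (grasp_offset is the distance from the TCP to the grasp point, in mm); z points along the fingers, y is the line along which they close (so a half turn about z gives the same grasp; the last joint's range is limited). The gripper opens to 85 mm and grips with 20 to 120 N. Pads are 22 mm wide; open, the fingers measure 114 mm over their backs; the gripper's body (76 mm by 85 mm) begins 54 mm behind the grasp point. The pads swing forward as they close: fully open they stand 13 mm farther back than shut.
Start: joints at [-78.53, 19.034, -3.707, 83.658, 1.238, 77.344, -5.071], TCP at [138.085, 609.577, 231.338] pointing down, gripper open.
Joint ranges: [-148.97, 148.97], [-28.65, 121.19], [-84.17, 76.75], [9.2, 138.47], [-72.65, 252.65], [3.7, 117.97], [-149.18, 149.18]. Speed limits (degrees/s): [127.2, 127.2, 159.86, 159.86, 180, 180, 180].

## Interface

Orientations are given as [roll, pitch, yaw] about the fixed x, y, z axes, in that order (R = Rz(yaw) Ry(pitch) Rx(roll)).
In Python, from workcell import read_state, snapshot, job_done, grasp_offset gives the robot as it stands. The module is installed in compiled form; this text tells all that it offers.
- The arm moves only by the tool carry_out, never from a script. Its argument "series" is a list of rows, each a list of 7 numbers: the closure, from 0 (fully open) to 1 (shut), then the shift along the tool's x, y, z as a fraction of full scale, then the turn, a rotation vector about the tool's x, y, z as a fraction of full scale. A call has 1 to 20 rows; each row is the pose to reach, as a shift and turn from the pose commanded when the call began, along the tool's axes at that moment, turning the shorter way round; what a row does not reach only later rows make up. Full scale, the value 1, is 150 mm for a shift and 360 degrees for a turn. A row lasts 1/12 s, in which the tool goes at most 41.7 mm and 7.16 degrees, less where a joint would pass 70% of its speed; a pose out of reach is approached as far as the arm can. A call with a number of a shift or a turn outside -1 to 1 is refused whole. A call with a gripper value outside its range is refused whole. The fingers move at their own pace and stop on an object; "newtons" is the grip in N (left out, the last holds). Time passes only in rows, so rows that repeat a pose let the fingers close. It gives the time, the measured TCP pose, the force, the opening and the grip force at its end, in the units of the state.
- read_state(): the state, without advancing time (a new reading comes with each control period).
- snapshot(name): name is "scene" or "top" or "wrist"; returns a dict with "pixels" (400x640x3 uint8, red, green, blue), "intrinsics" (3x3 intrinsics, pixels), "D" ([k1, k2, p1, p2, k3] as OpenCV has them; the pictures are not rectified), "rvec" (rotation vector, rad) and "tvec" (3), from world to camera coordinates, as OpenCV has them. Camera axes: x right, y down, z forward; pixel columns grow to the right and rows downward; lengths in mm; the calibration is good to about 2 mm. A picture is of the moment at which its call begins. There is no depth.
- job_done(): hands the job in; it is judged then, once.
The state is a dict: "t": time; "joint_pos": joint angles; "qd": joint speeds; "joint_efforts": joint torques, N m; "eef_pos": TCP position; "tool_rot": TCP orientation; "wrist_force": force on the tool from outside, world axes, zero at the start; "torque": the same for the moment, N m; "opening": opening from 0.0 (shut) to 1.0 (fully open); "grip_force": force on a finger pad.
Only numpy, scipy, OpenCV 4.12 (cv2) and the standard library are available. Lean on these libraries where they do the work, as an engineer would, in place of code of your own. Each camera call takes 0.05 s, during which the arm holds its last target. There are 200 camera calls.

## Task

Make up the guests' table caddy with the four things it carries: the milk jug in the open bay at its low end, handle out over the low end board so that a guest can take it, the sugar jar in the wide steel ring, the syrup bottle in the tall ring that keeps it from toppling, and the cinnamon shaker (the shorter of the two red-capped shakers, with the dark sifter top) in the small low ring. Set each down upright on the caddy's floor without dropping it, and leave the cocoa shaker and the plain steel grounds cup where they stand, for they belong to the bar.

Things in the scene. Friction and masses are not known exactly. Their poses are not given: they have to be found in the camera images.
- caddy: Fixed oak trough, 100 (x) by 364 (y). Origin: centre of underside. Floor top z = 8; side walls 20 high; end board at -y and divider at y = 78 to 86 both 56 high. Beyond the divider the jug's bay, 84 (x) by 84 (y = 86 to 170), with a low end board, 20 high, at +y. The jug fits only handle to +y, over that board; centred, its origin is at (0, 139, 8). Rings stand at y = -132, -48, 36 in any order.
- wide_ring: Wide low steel ring fixed in the caddy, inner diameter 78, wall 2, 30 high, open below to the caddy's floor; the sugar jar's place. Origin: centre of its underside, on the caddy's floor; z up. Axes as the caddy's.
- tall_ring: Tall steel ring fixed in the caddy, inner diameter 64, wall 2, 68 high, open below to the caddy's floor; the syrup bottle's place. Origin: centre of its underside, on the caddy's floor; z up.
- small_ring: Small low steel ring fixed in the caddy, inner diameter 60, wall 2, 30 high, open below to the caddy's floor; the cinnamon shaker's place. Origin: centre of its underside, on the caddy's floor; z up.
- milk_jug: Small open steel milk jug, 65 (x) by 96 (y) by 80 high, 0.19 kg, spout at -y, ear handle at +y. Origin: centre of that footprint, on the underside; z up. The round body (diameter 64) is centred at y = -8: grasp it there across x, about 55 up. The spout reaches y = -48; the handle (12 thick, 16 to 72 above the underside) reaches y = 48.
- sugar_jar: Round glass jar with a yellow screw lid, diameter 62, 110 high, 0.33 kg. Origin: centre of its underside; z up. Straight sides: grasp round the wall anywhere, for instance 80 up.
- syrup_bottle: Slender glass bottle with a black cap, diameter 48, 181 high, 0.29 kg, the tallest of the things. Origin: centre of its underside; z up. From 88 up it tapers to the cap. It is too tall to be taken low down from above: take it by cap and neck, about 160 up, where it grips as 28 wide (8 degrees of taper each side), firmly (40 N).
- cinnamon_shaker: Round glass spice shaker with a red cap and a dark sifter top, diameter 44, 98 high, 0.11 kg: the shorter of the two shakers. Origin: centre of its underside; z up. Straight sides.
- cocoa_shaker: Look-alike, to be left: round spice shaker with a plain closed red cap, diameter 45, 108 high. Origin: centre of its underside; z up.
- grounds_cup: Look-alike of the jug, to be left: plain steel cup, diameter 70, 74 high, without spout or handle. Origin: centre of its underside; z up.
Not all that is in view belongs to the job. What is shaped like the cocoa_shaker but orange is not meant.

How it is judged (in metres and radians):
At the end, for the whole second after the job is handed in: Jar, bottle and shaker each stand within 12 mm of their ring's centre, 6 mm of the floor in height; the jug within 15 mm and 15 degrees of its place, on the floor of the bay; all upright within 7 degrees, at rest, released. Cocoa shaker and grounds cup upright, moved under 25 mm (horizontal distance between sugar_jar and wide_ring below 0.012 m and z of sugar_jar in the frame of wide_ring between -0.006 and 0.006 m and horizontal distance between syrup_bottle and tall_ring below 0.012 m and z of syrup_bottle in the frame of tall_ring between -0.006 and 0.006 m and horizontal distance between cinnamon_shaker and small_ring below 0.012 m and z of cinnamon_shaker in the frame of small_ring between -0.006 and 0.006 m and x of milk_jug in the frame of caddy between -0.015 and 0.015 m and y of milk_jug in the frame of caddy between 0.124 and 0.154 m and z of milk_jug in the frame of caddy between 0.004 and 0.012 m and angle between the y axis of milk_jug and the y axis of caddy, either way round below 0.26 rad and angle between each of milk_jug, sugar_jar, cinnamon_shaker, syrup_bottle, cocoa_shaker, grounds_cup's own z axis and vertical below 0.12 rad and linear speed of each of milk_jug, sugar_jar, cinnamon_shaker, syrup_bottle below 0.02 m/s and contact force between the fingers and milk_jug below 0.1 N and contact force between the fingers and sugar_jar below 0.1 N and contact force between the fingers and cinnamon_shaker below 0.1 N and contact force between the fingers and syrup_bottle below 0.1 N and distance of each of cocoa_shaker, grounds_cup from where it was at the start of the episode below 0.025 m); the robot touches nothing.
It fails at once if the cocoa shaker is shifted by more than 25 mm or tipped (distance of cocoa_shaker from where it was at the start of the episode above 0.025 m or angle between cocoa_shaker's own z axis and vertical above 0.3 rad).
It fails at once if the grounds cup is shifted by more than 25 mm or tipped (distance of grounds_cup from where it was at the start of the episode above 0.025 m or angle between grounds_cup's own z axis and vertical above 0.3 rad).
It fails at once if the jug, jar, shaker or bottle is dropped or thrown: out of the fingers it moves faster than 0.9 m/s (a free fall of 4 cm) ((linear speed of milk_jug above 0.9 m/s and contact force between the fingers and milk_jug below 0.05 N) or (linear speed of sugar_jar above 0.9 m/s and contact force between the fingers and sugar_jar below 0.05 N) or (linear speed of cinnamon_shaker above 0.9 m/s and contact force between the fingers and cinnamon_shaker below 0.05 N) or (linear speed of syrup_bottle above 0.9 m/s and contact force between the fingers and syrup_bottle below 0.05 N)).
It also fails if it takes over 99 s, if anything falls off the work surface, if the arm or the gripper's body presses on something with over 40 N, if the wrist force passes 120 N, or if a joint passes its speed limit or range.

## Working session

There is one attempt and no reset: what is moved stays moved. The work goes in short steps, Python scripts to look and compute and a tool call to move; the robot and the scene stay as the last step left them, time stands still between calls to the robot, and variables do not carry over. Pictures are saved under pics/ and viewed, at most 14 in all, crops included, and the job is handed in when it is done.

Besides the shell and the picture viewer there is one more tool, called after "Emit:" as name(argument=value, ...), one argument or row to a line, values as JSON. carry_out: Moves the arm, as the interface text tells. Shift numbers are shares of 150 mm and turn numbers shares of 360 degrees, none past 1 either way. Its arguments: {"type":"object","properties":{"series":{"type":"array"},"newtons":{"type":"number"}},"required":["series"]}

```bash
mkdir -p pics
cat > h.py <<'E'
import numpy as np,cv2
from workcell import *
def snap(n,f):
    s=snapshot(n); np.savez('pics/'+f+'.npz',**{k:np.array(v) for k,v in s.items()})
    cv2.imwrite('pics/'+f+'.png',s['pixels'][:,:,::-1]); return s
def load(f): return dict(np.load('pics/'+f+'.npz'))
def ray(s,uv,z):
    uv=np.array(uv,float).reshape(-1,1,2)
    K=np.array(s['intrinsics'],float);D=np.array(s['D'],float)
    p=cv2.undistortPoints(uv,K,D)[:,0]
    R=cv2.Rodrigues(np.array(s['rvec'],float))[0];t=np.array(s['tvec'],float).ravel()
    c=-R.T@t; d=np.c_[p,np.ones(len(p))]@R
    return c+d*((z-c[2])/d[:,2])[:,None]
def proj(s,P):
    return cv2.projectPoints(np.array(P,float).reshape(-1,1,3),np.array(s['rvec'],float),np.array(s['tvec'],float),np.array(s['intrinsics'],float),np.array(s['D'],float))[0][:,0]
E
python3 - <<'E'
from h import *
for n in('scene','top','wrist'):
    s=snap(n,n+'0');R=cv2.Rodrigues(np.array(s['rvec'],float))[0];print(n,(-R.T@np.array(s['tvec']).ravel()).round(),R[2].round(2))
print(grasp_offset() if callable(grasp_offset) else grasp_offset,read_state())
E
```

```text
scene [-174. -758. 1004.] [ 0.49  0.52 -0.7 ]
top [ 344.  -25. 1175.] [ 0.14  0.   -0.99]
wrist [ 59. 626. 374.] [ 0.31 -0.07 -0.95]
18.700000000000003 {'t': 0.15, 'joint_pos': array([-78.52899531,  19.06038983,  -3.70776987,  83.69348229,
         1.23800795,  77.34135704,  -5.07029633]), 'qd': array([-0.05564171, -0.16709743, -0.04782797, -0.2463942 , -0.01865158,
       -0.05043918, -0.03657127]), 'joint_efforts': array([ 8.78438186e-04, -6.25831389e+01,  4.93076106e-02, -3.91850603e+01,
        1.63048028e-02,  7.55355810e-03, -1.80060835e-05]), 'eef_pos': array([138.04056532, 609.29806751, 230.74658402]), 'tool_rot': array([-1.79944682e+02,  2.47591867e-03,  1.67236220e+02]), 'wrist_force': array([-0.04228067,  0.99642609,  0.02891128]), 'torque': array([ 0.03037214,  0.00944472, -0.04129968]), 'grip_force': 0.0, 'opening': 0.9980710597216773}
```

View pics/scene0.png

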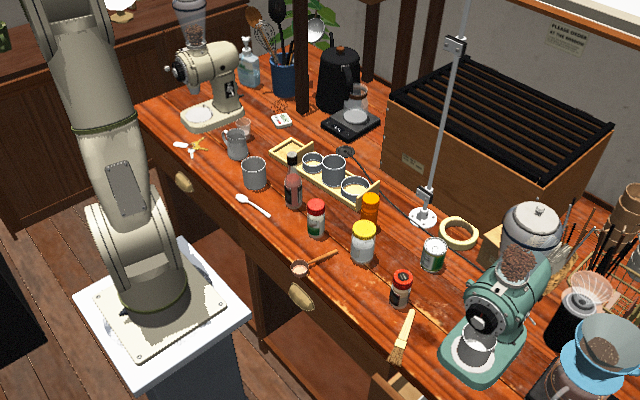

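View pics/top0.png

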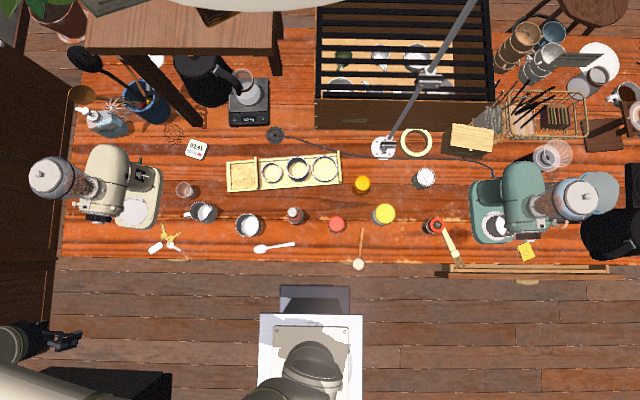

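The scene view shows the jug at (236,145), grounds cup (254,173), bottle (292,185), plain-capped cocoa shaker (316,215), jar (363,243) and dark-topped cinnamon shaker (401,285). In the top view the caddy spans (228–341, 150–190), with its bay to the left (+y). I'll enlarge both views next.

Run:
```python
from h import *
a=load('top0')['pixels'][140:245,180:460,::-1]
b=load('scene0')['pixels'][115:315,210:430,::-1]
cv2.imwrite('pics/c1.png',cv2.resize(a,None,fx=2.85,fy=2.85,interpolation=cv2.INTER_CUBIC))
cv2.imwrite('pics/c2.png',cv2.resize(b,None,fx=3,fy=3,interpolation=cv2.INTER_CUBIC))
```

```text
(no output)
```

View pics/c1.png

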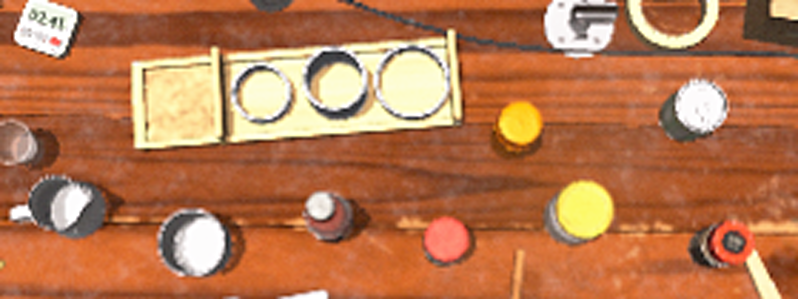

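View pics/c2.png

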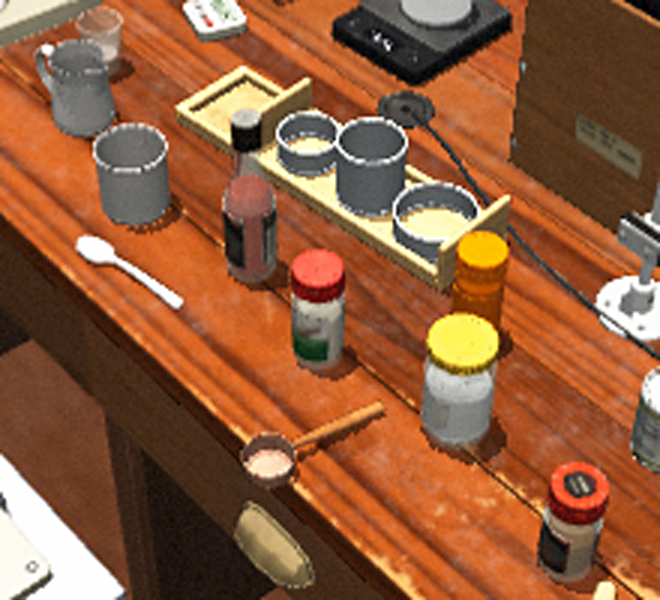

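The crops show ring order from +y: small (crop 262,93), tall (335,83), wide (413,81). The jug is at (68,205) with its handle to the left (+y), and the cinnamon shaker's dark sifter is at (733,242). Now to measure.

Run:
```python
from h import *
def full(p): return np.array(p)/2.85+[180-.32,140-.32]
s=load('top0'); sc=load('scene0')
for n,p,z in [('small',(262,93),38),('tall',(335,83),76),('wide',(413,81),38),('lowL',(133,62),20),('lowR',(137,148),20),('endT',(451,31),56),('endB',(463,125),56),('jugrim',(68,206),80),('handle',(14,213),70),('cup',(194,243),74),('cap',(321,206),181),('cocoa',(447,240),108),('jar',(585,210),110),('cinn',(733,242),98),('orange',(519,124),100)]:
    print(n,ray(s,full(p),z)[0].round(1))
hsv={k:cv2.cvtColor(v['pixels'],cv2.COLOR_RGB2HSV) for k,v in(('top',s),('scene',sc))}
for k,v in(('top',s),('scene',sc)):
  for n,lo,hi,z in(('yellow',(25,150,120),(33,255,255),104),('red',(0,190,120),(5,255,255),100)):
    m=cv2.inRange(hsv[k],lo,hi); _,_,st,c=cv2.connectedComponentsWithStats(m)
    for a,b in zip(st[1:],c[1:]):
        if a[4]>60: print(k,n,a[4],b.round(1),ray(v,b,z)[0].round(1))
```

```text
small [585.2 132.4  38. ]
tall [589.4  49.5  76. ]
wide [601.7 -34.   38. ]
lowL [622.3 282.   20. ]
lowR [524.2 272.   20. ]
endT [654.3 -74.5  56. ]
endB [550.  -88.6  56. ]
jugrim [452.  326.1  80. ]
handle [444.4 386.5  70. ]
cup [416.2 192.8  74. ]
cap [446.5  52.5 181. ]
cocoa [421.7 -70.5 108. ]
jar [ 454.5 -210.4  110. ]
cinn [ 425.3 -364.7   98. ]
orange [ 544.  -144.2  100. ]
top yellow 71 [361.4 184.6] [ 538.9 -142.8  104. ]
top yellow 142 [525.7 250.8] [ 352.7 -621.7  104. ]
scene yellow 271 [363.8 227.8] [ 459.5 -207.2  104. ]
```

Emit:
carry_out(
  series=[
    [0,-0.2,-0.1,-0.05,0,0,0],
    [0,-0.4,-0.2,-0.1,0,0,0],
    [0,-0.6,-0.3,-0.15,0,0,0],
    [0,-0.8,-0.4,-0.2,0,0,0],
    [0,-0.95,-0.5,-0.2,0,0,0],
    [0,-0.95,-0.5,-0.2,0,0,0],
  ],
)

```text
t: 0.65
eef_pos: [266.3, 500.9, 262.1]
tool_rot: [180.0, 0.1, 166.8]
wrist_force: [0.1, 0.2, 0.6]
opening: 0.997
grip_force: 0.0
```

Emit:
carry_out(
  series=[
    [0,-0.2,-0.1,-0.05,0,0,0.015],
    [0,-0.4,-0.2,-0.1,0,0,0.03],
    [0,-0.6,-0.3,-0.15,0,0,0.045],
    [0,-0.8,-0.4,-0.2,0,0,0.06],
    [0,-0.95,-0.5,-0.2,0,0,0.075],
    [0,-0.95,-0.5,-0.2,0,0,0.09],
    [0,-0.95,-0.5,-0.2,0,0,0.1],
    [0,-0.95,-0.5,-0.2,0,0,0.1],
  ],
)

```text
t: 1.32
eef_pos: [383.0, 400.0, 291.1]
tool_rot: [-180.0, -0.0, 131.0]
wrist_force: [-0.3, 0.4, -0.3]
opening: 0.999
grip_force: 0.0
```

Emit:
carry_out(
  series=[
    [0,0,0,0,0,0,0.02],
    [0,0,0,0,0,0,0.04],
    [0,0,0,0,0,0,0.06],
    [0,0,0,0,0,0,0.08],
    [0,0,0,0,0,0,0.1],
    [0,0,0,0,0,0,0.1],
  ],
)

```text
t: 1.82
eef_pos: [382.4, 400.7, 291.0]
tool_rot: [-180.0, 0.0, 95.1]
wrist_force: [0.1, 0.2, -0.3]
opening: 0.998
grip_force: 0.0
```

Emit:
carry_out(
  series=[
    [0,-0.2,0.1,0,0,0,0],
    [0,-0.4,0.2,-0.1,0,0,0],
    [0,-0.6,0.35,-0.2,0,0,0],
    [0,-0.6,0.5,-0.2,0,0,0],
    [0,-0.6,0.5,-0.2,0,0,0],
    [0,-0.6,0.5,-0.2,0,0,0],
  ],
)

```text
t: 2.32
eef_pos: [466.3, 317.3, 320.9]
tool_rot: [-180.0, 0.0, 95.5]
wrist_force: [0.0, 1.1, -0.5]
opening: 1.002
grip_force: 0.0
```

Run:
```python
from h import *
s=snap('wrist','w1')
print(s['intrinsics'],[ray(s,p,0)[0].round() for p in((0,0),(639,0),(0,399),(639,399))],proj(s,[452,326,80]))
```

```text
[[296.26094068   0.         318.77352472]
 [  0.         296.26094068 193.97868081]
 [  0.           0.           1.        ]] [array([  3., 485.,   0.]), array([894., 569.,   0.]), array([-204., -319.,    0.]), array([1250., -182.,    0.])] [[307.91398228 151.05130622]]
```

View pics/w1.png

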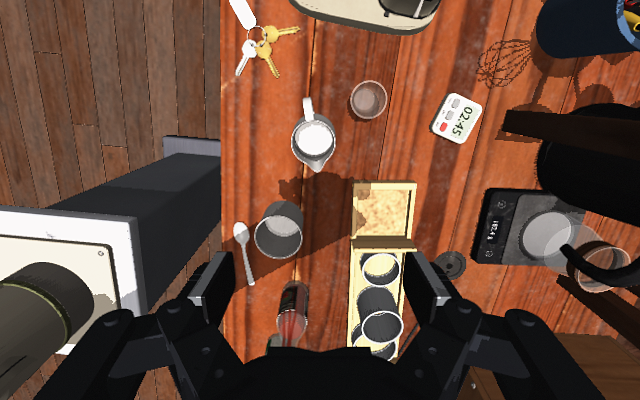

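The wrist view shows the jug body near (314,141), its handle tip at (307,98), its spout at (316,170), the caddy bay (352–417, 182–240), and the small ring rim (381,266). I'll enlarge jug and bay.

Run:
```python
from h import *
b=load('w1')['pixels'][90:360,280:430,::-1]
a=cv2.resize(b[:140],None,fx=5,fy=4.2857143,interpolation=cv2.INTER_CUBIC)
cv2.imwrite('pics/c3.png',cv2.resize(b[:145],None,fx=4,fy=4,interpolation=cv2.INTER_CUBIC))
```

```text
(no output)
```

View pics/c3.png

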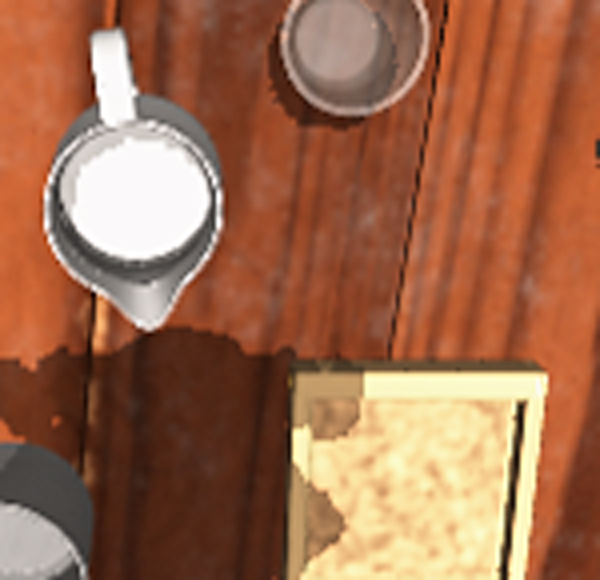

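Run:
```python
from h import *
s=load('w1')
f=lambda p:np.array(p)/4+[280-.375,90-.375]
g=lambda p:np.array(p)/2.85+[180-.32,140-.32]
for n,p,z in(('rim',(134,203),80),('rimL',(44,203),80),('rimR',(222,203),80),('hand',(106,32),72),('spout',(150,330),80),('c1',(290,372),20),('c2',(548,372),20)): print(n,ray(s,f(p),z)[0].round(1))
for n,p,z in(('small',(381,266),38),('tall',(381,327),76)): print(n,ray(s,p,z)[0].round(1))
st=load('top0')
# triangulate jug rim centre & corners offset check
for n,p,z in(('rim',(68,206),80),): print(n,ray(st,g(p),z)[0].round(1))
# ring rim masks in top: print fitted ellipse of non-wood pixels around rings
```

```text
rim [457.6 340.5  80. ]
rimL [428.6 337.8  80. ]
rimR [485.9 343.2  80. ]
hand [444.  392.1  72. ]
spout [466.6 298.9  80. ]
c1 [523.9 271.7  20. ]
c2 [624.7 281.2  20. ]
small [587.9 138.   38. ]
tall [595.5  46.5  76. ]
rim [452.  326.1  80. ]
```

```bash
cat >> h.py <<'E'
from scipy.spatial.transform import Rotation as Ro
def mv(x,y,z,yaw=None):
    st=read_state();R=Ro.from_euler('xyz',st['tool_rot'],degrees=True)
    d=R.inv().apply(np.array([x,y,z])-st['eef_pos'])/150
    r=np.zeros(3)
    if yaw is not None: r=np.degrees((R.inv()*Ro.from_euler('xyz',[180,0,yaw],degrees=True)).as_rotvec())/360
    print('shift',d.round(3),'turn',r.round(4),'at',st['eef_pos'].round(1))
E
python3 - <<'E'
from h import *
s=load('w1')
f=lambda p:np.array(p)/4+[280-.375,90-.375]
for z in(0,55):print(ray(s,[f((355,50)),f((340,45)),f((282,45)),f((430,45)),f((355,118))],z).round())
mv(457.4,339,200,103.6)
E
```

```text
[[535. 393.   0.]
 [529. 395.   0.]
 [507. 393.   0.]
 [563. 398.   0.]
 [538. 369.   0.]]
[[526. 394.  55.]
 [521. 395.  55.]
 [502. 393.  55.]
 [550. 398.  55.]
 [529. 372.  55.]]
shift [ 0.145 -0.038  0.805] turn [-0.0002  0.     -0.0225] at [465.3 318.  320.8]
```

Emit:
carry_out(
  series=[
    [0,0.1,-0.04,0.1,0,0,-0.01],
    [0,0.145,-0.04,0.3,0,0,-0.0225],
    [0,0.145,-0.04,0.5,0,0,-0.0225],
    [0,0.145,-0.04,0.7,0,0,-0.0225],
    [0,0.145,-0.04,0.9,0,0,-0.0225],
    [0,0.145,-0.04,1,0,0,-0.0225],
    [0,0.145,-0.04,1,0,0,-0.0225],
    [0,0.145,-0.04,1,0,0,-0.0225],
  ],
)

```text
t: 3.03
eef_pos: [456.6, 339.2, 171.1]
tool_rot: [-179.9, 0.0, 103.5]
wrist_force: [0.3, 0.5, 0.9]
opening: 0.999
grip_force: 0.0
```

Run:
```python
from h import *
snap('wrist','w2'); mv(457.4,339,32,103.6)
```

```text
shift [-0.004 -0.002  0.935] turn [ 0.0001 -0.0001 -0.0003] at [457.5 339.5 172.3]
```

View pics/w2.png

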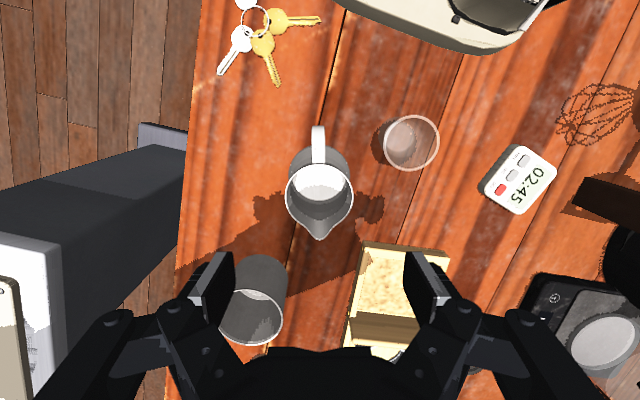

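The jug is upright with its handle up-image (318,127) and spout (319,238), centred between the fingers and well aligned. Descend and grip.

Run:
```python
from h import *
s=load('w2')
print(ray(s,[(319,238),(319,197),(286,197),(353,197)],80).round(1),ray(s,[(318,127)],72).round(1))
```

```text
[[466.5 300.9  80. ]
 [457.6 338.1  80. ]
 [430.6 331.6  80. ]
 [485.4 344.8  80. ]] [[443.5 393.3  72. ]]
```

Emit:
carry_out(
  series=[
    [0,0,0,0.15,0,0,0],
    [0,0,0,0.3,0,0,0],
    [0,0,0,0.45,0,0,0],
    [0,0,0,0.6,0,0,0],
    [0,0,0,0.75,0,0,0],
    [0,0,0,0.85,0,0,0],
    [0,0,0,0.93,0,0,0],
    [0,0,0,0.93,0,0,0],
    [0,0,0,0.93,0,0,0],
  ],
)

```text
t: 3.83
eef_pos: [458.2, 339.3, 32.8]
tool_rot: [180.0, -0.0, 103.4]
wrist_force: [0.0, -0.1, 0.1]
opening: 1.0
grip_force: 0.0
```

Emit:
carry_out(
  series=[
    [1,0,0,0,0,0,0],
    [1,0,0,0,0,0,0],
    [1,0,0,0,0,0,0],
    [1,0,0,0,0,0,0],
    [1,0,0,0,0,0,0],
    [1,0,0,0,0,0,0],
    [1,0,0,-0.05,0,0,0],
    [1,0,0,-0.15,0,0,0],
    [1,0,0,-0.3,0,0,0],
    [1,0,0,-0.45,0,0,0],
    [1,0,0,-0.6,0,0,0],
    [1,0,0,-0.7,0,0,0],
    [1,0,0,-0.7,0,0,0],
    [1,0,0,-0.7,0,0,0],
  ],
  newtons=30,
)

```text
t: 5.0
eef_pos: [458.2, 338.9, 137.7]
tool_rot: [179.9, -0.1, 103.3]
wrist_force: [0.2, -0.1, -2.5]
opening: 0.693
grip_force: 33.7
```

Run:
```python
from h import *
mv(579.1,225.6,140,95.4)
s=snap('wrist','w3'); b=s['pixels'][100:400,200:500,::-1]; cv2.imwrite('pics/c4.png',cv2.resize(b,None,fx=2,fy=2))
```

```text
shift [-0.921  0.61  -0.015] turn [ 0.0002 -0.0002  0.022 ] at [458.2 338.9 137.7]
```

View pics/c4.png

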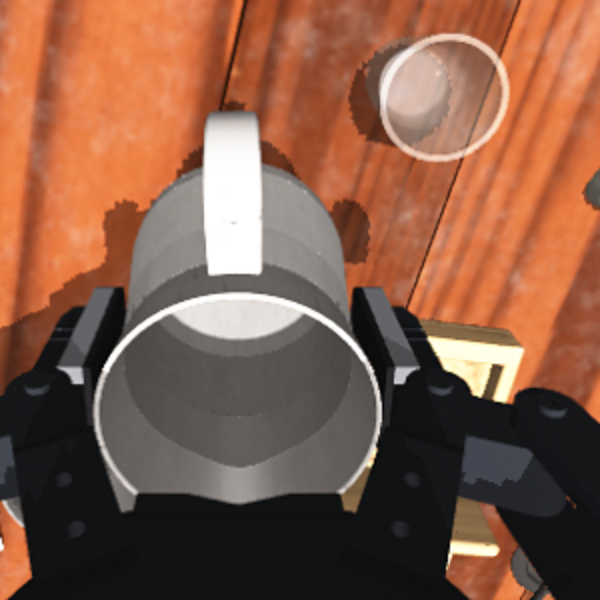

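The crop shows the jug held between the pads, upright, with its handle in line with the tool. Carry it over the bay.

Emit:
carry_out(
  series=[
    [1,-0.05,0.03,0,0,0,0],
    [1,-0.15,0.1,0,0,0,0.005],
    [1,-0.3,0.2,0,0,0,0.01],
    [1,-0.45,0.3,0,0,0,0.015],
    [1,-0.6,0.4,0,0,0,0.022],
    [1,-0.75,0.5,0,0,0,0.022],
    [1,-0.87,0.58,0,0,0,0.022],
    [1,-0.92,0.61,0,0,0,0.022],
    [1,-0.92,0.61,0,0,0,0.022],
    [1,-0.92,0.61,0,0,0,0.022],
    [1,-0.92,0.61,0,0,0,0.022],
  ],
)

```text
t: 5.97
eef_pos: [577.8, 226.4, 136.3]
tool_rot: [-179.9, -0.0, 95.5]
wrist_force: [-0.4, 0.9, -1.9]
opening: 0.694
grip_force: 33.7
```

Run:
```python
from h import *
s=snap('wrist','w4'); mv(579.1,225.6,44,95.4)
print(proj(s,[[573.8,276.4,20],[579.1,225.6,8]]))
cv2.imwrite('pics/c5.png',cv2.resize(s['pixels'][80:400,180:480,::-1],None,fx=1.8,fy=1.8))
```

```text
shift [-0.009  0.009  0.617] turn [-0.0001 -0.0001  0.0003] at [577.8 226.8 136.5]
[[318.71326236 131.54739916]
 [319.23510018 184.01607913]]
```

View pics/c5.png

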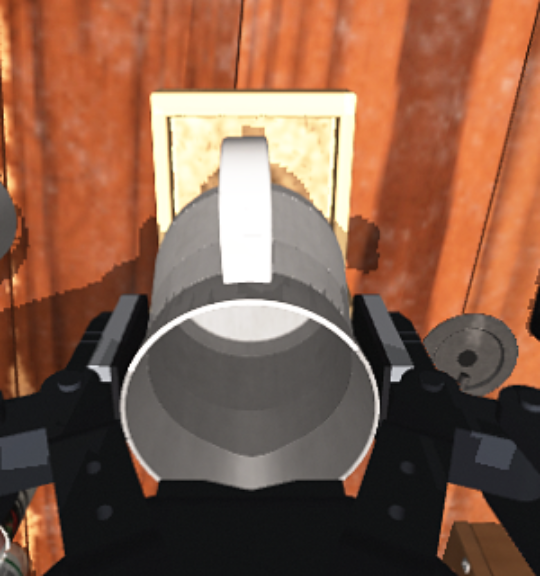

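The bay's outer corners are at crop (150,92) and (356,92), close to the prediction. Check them with rays, then lower.

Run:
```python
from h import *
s=load('w4')
f=lambda p:np.array(p)/1.8+[180-.22,80-.22]
print(ray(s,[f((150,92)),f((356,92))],20).round(1))
```

```text
[[525.8 272.5  20. ]
 [624.5 281.8  20. ]]
```

Emit:
carry_out(
  series=[
    [1,-0.005,0.01,0.08,0,0,0],
    [1,-0.005,0.012,0.18,0,0,0],
    [1,-0.005,0.012,0.28,0,0,0],
    [1,-0.005,0.012,0.38,0,0,0],
    [1,-0.005,0.012,0.46,0,0,0],
    [1,-0.005,0.012,0.54,0,0,0],
    [1,-0.005,0.012,0.59,0,0,0],
    [1,-0.005,0.012,0.615,0,0,0],
    [1,-0.005,0.012,0.625,0,0,0],
    [1,-0.005,0.012,0.63,0,0,0],
    [1,-0.005,0.012,0.635,0,0,0],
    [1,-0.005,0.012,0.635,0,0,0],
  ],
)

```text
t: 7.02
eef_pos: [580.9, 225.0, 42.1]
tool_rot: [180.0, -0.0, 95.4]
wrist_force: [-0.5, 0.9, -1.3]
opening: 0.693
grip_force: 33.7
```

Emit:
carry_out(
  series=[
    [1,0,0,0.007,0,0,0],
    [1,0,0,0.007,0,0,0],
    [0,0,0,0.007,0,0,0],
    [0,0,0,0.007,0,0,0],
    [0,0,0,0.007,0,0,0],
    [0,0,0,0.007,0,0,0],
    [0,0,0,-0.1,0,0,0],
    [0,0,0,-0.3,0,0,0],
    [0,0,0,-0.5,0,0,0],
    [0,0,0,-0.7,0,0,0],
    [0,0,0,-0.9,0,0,0],
    [0,0,0,-1,0,0,0],
    [0,0,0,-1,0,0,0],
  ],
)

```text
t: 8.1
eef_pos: [582.4, 225.5, 196.0]
tool_rot: [179.6, -0.2, 95.4]
wrist_force: [0.7, 0.4, -0.0]
opening: 0.998
grip_force: 0.0
```

Emit:
carry_out(
  series=[
    [0,-0.2,-0.05,-0.2,0,0,0],
    [0,-0.4,-0.1,-0.4,0,0,0],
    [0,-0.6,-0.15,-0.6,0,0,0],
    [0,-0.8,-0.2,-0.8,0,0,0],
    [0,-0.8,-0.2,-0.8,0,0,0],
    [0,-0.8,-0.2,-0.8,0,0,0],
  ],
)

```text
t: 8.6
eef_pos: [562.9, 100.1, 313.4]
tool_rot: [179.8, -0.1, 95.2]
wrist_force: [-0.4, 0.1, -0.3]
opening: 0.997
grip_force: 0.0
```

Run:
```python
from h import *
s=snap('wrist','w5'); print(read_state()['eef_pos'])
cv2.imwrite('pics/c6.png',cv2.resize(s['pixels'][:,100:540,::-1],None,fx=1.5,fy=1.5))
```

```text
[562.16668569 102.31871542 311.41462962]
```

View pics/c6.png

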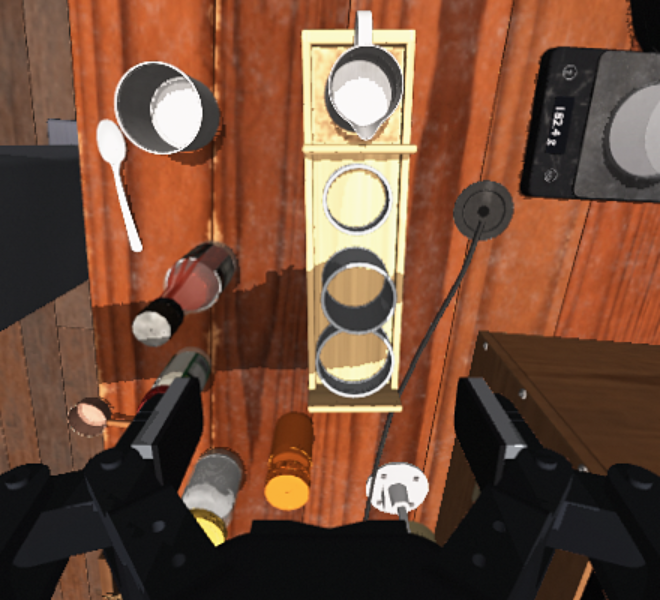

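The jug sits in the bay with handle over the low end (crop 364,12) and spout at (367,136). The ring rims are at crop (357,199), (359,297) and (355,357); the bottle cap is at (152,328).

Run:
```python
from h import *
s=load('w5')
f=lambda p:np.array(p)/1.5+[100-.17,-.17]
ca=np.radians(5.4);X=np.array([np.cos(ca),np.sin(ca)]);Y=np.array([-X[1],X[0]])
o=np.array([575.1,277.1])-182*Y;print('origin',o)
for n,p,z in(('jrim',(365,86),88),('hand',(364,11),80),('spout',(367,137),88),('small',(357.5,199.5),38),('tall',(359,297),76),('wide',(355,358),38),('low1',(302,31),20),('low2',(415,31),20),('end1',(309,411),56),('end2',(402,411),56),('cap',(152,329),181),('bbase',(205,292),88),('cup',(159,107),74)):
    q=ray(s,f(p),z)[0]; print(n,q.round(1),'caddy',((q[:2]-o)@X).round(1),((q[:2]-o)@Y).round(1))
for y in(36,-48,-132):print(y,o+y*Y)
```

```text
origin [592.22771302  95.90772244]
jrim [581.5 223.6  88. ] caddy 1.4 128.1
hand [575.5 275.7  80. ] caddy 0.3 180.6
spout [587.3 187.   88. ] caddy 3.7 91.2
small [589.1 132.1  38. ] caddy 0.3 36.4
tall [597.1  49.5  76. ] caddy 0.5 -46.6
wide [604.6 -31.4  38. ] caddy 0.4 -127.9
low1 [526.4 270.6  20. ] caddy -49.1 180.1
low2 [624.8 279.6  20. ] caddy 49.7 179.8
end1 [561.1 -88.2  56. ] caddy -48.3 -180.3
end2 [658.6 -79.8  56. ] caddy 49.5 -181.2
cap [448.7  50.5 181. ] caddy -147.2 -31.7
bbase [460.6  46.4  88. ] caddy -135.7 -36.9
cup [419.6 195.5  74. ] caddy -162.5 115.4
36 [588.83981374 131.74795317]
-48 [596.74491206  48.12074814]
-132 [604.65001038 -35.50645689]
```

Emit:
carry_out(
  series=[
    [0,-0.2,-0.1,0,0,0,0],
    [0,-0.4,-0.2,0,0,0,0],
    [0,-0.6,-0.3,0,0,0,0],
    [0,-0.8,-0.4,0,0,0,0],
    [0,-0.97,-0.45,0,0,0,0],
    [0,-0.97,-0.45,0,0,0,0],
  ],
)

```text
t: 9.15
eef_pos: [507.2, -52.9, 310.2]
tool_rot: [-179.9, 0.1, 95.1]
wrist_force: [1.3, 0.7, -0.4]
opening: 0.998
grip_force: 0.0
```

Emit:
carry_out(
  series=[
    [0,-0.2,-0.1,0,0,0,0],
    [0,-0.4,-0.2,0.05,0,0,0],
    [0,-0.6,-0.3,0.1,0,0,0],
    [0,-0.8,-0.4,0.2,0,0,0],
    [0,-0.97,-0.45,0.3,0,0,0],
    [0,-0.97,-0.45,0.35,0,0,0],
    [0,-0.97,-0.45,0.35,0,0,0],
    [0,-0.97,-0.45,0.35,0,0,0],
  ],
)

```text
t: 9.82
eef_pos: [455.5, -197.8, 257.9]
tool_rot: [-179.9, -0.0, 95.6]
wrist_force: [0.3, 0.7, 1.5]
opening: 0.997
grip_force: 0.0
```

Run:
```python
from h import *
s=snap('wrist','w6'); print(read_state()['eef_pos'],read_state()['joint_pos'].round())
hsv=cv2.cvtColor(s['pixels'],cv2.COLOR_RGB2HSV)
m=cv2.inRange(hsv,(22,150,150),(34,255,255));_,_,st,c=cv2.connectedComponentsWithStats(m)
for a,b in zip(st[1:],c[1:]):
    if a[4]>80: print(a,b.round(1),ray(s,b,108)[0].round(1))
```

```text
[ 455.91119827 -197.71650452  258.52083336] [-21.   1.  40. 102.  -0.  78.  25.]
[393 115  37  40 951] [409.7 134.5] [ 540.8 -145.9  108. ]
```

View pics/w6.png

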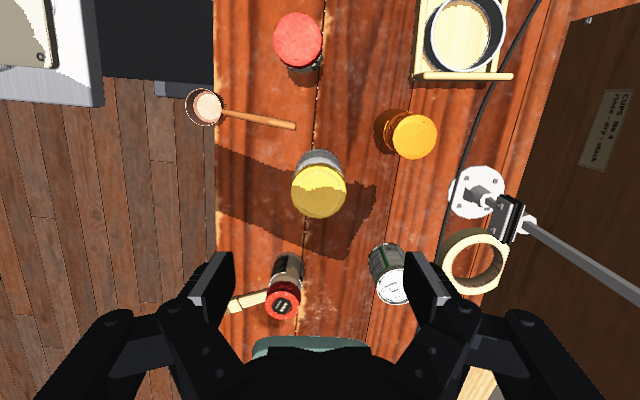

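The jar lid is centred at (318,191), and the cinnamon shaker (dark sifter) at (283,303). The stand's base is at (478,190), clear of the path.

Run:
```python
from h import *
s=load('w6')
print('jar',ray(s,[(318.5,191),(291,191),(346,191)],110).round(1),'cin',ray(s,(283,303),98).round(1),'cocoa',ray(s,(298,40),108).round(1))
x,y=ray(s,(318.5,191),110)[0][:2]; mv(x,y,57)
```

```text
jar [[ 457.1 -212.1  110. ]
 [ 428.7 -214.8  110. ]
 [ 485.5 -209.3  110. ]] cin [[ 427.5 -365.8   98. ]] cocoa [[425.3 -72.9 108. ]]
shift [-0.096  0.     1.343] turn [0. 0. 0.] at [ 455.9 -197.7  258.5]
```

Emit:
carry_out(
  series=[
    [0,-0.05,0,0.1,0,0,0],
    [0,-0.096,0,0.3,0,0,0],
    [0,-0.096,0,0.5,0,0,0],
    [0,-0.096,0,0.7,0,0,0],
    [0,-0.096,0,0.85,0,0,0],
    [0,-0.096,0,1,0,0,0],
    [0,-0.096,0,1,0,0,0],
  ],
)

```text
t: 10.45
eef_pos: [455.2, -211.6, 105.5]
tool_rot: [-179.7, -0.1, 95.6]
wrist_force: [-2.0, 0.9, -0.2]
opening: 0.998
grip_force: 0.0
```

Emit:
carry_out(
  series=[
    [0,0,0,0.12,0,0,0],
    [0,0,0,0.25,0,0,0],
    [0,0,0,0.34,0,0,0],
    [0,0,0,0.34,0,0,0],
    [1,0,0,0.34,0,0,0],
    [1,0,0,0.34,0,0,0],
    [1,0,0,0.34,0,0,0],
    [1,0,0,0.34,0,0,0],
    [1,0,0,0.34,0,0,0],
    [1,0,0,0.34,0,0,0],
  ],
  newtons=40,
)

```text
t: 11.28
eef_pos: [457.5, -214.3, 60.0]
tool_rot: [179.9, -0.0, 95.4]
wrist_force: [-3.2, 0.3, 8.5]
opening: 0.697
grip_force: 41.3
```

Run:
```python
from h import *
print(read_state()['grip_force'],read_state()['opening']);mv(604.7,-34.7,207,95.4)
```

```text
41.27053700387478 0.6974070270903916
shift [ 1.099  1.092 -0.978] turn [ 0.0004 -0.      0.0001] at [ 457.5 -214.3   60. ]
```

Emit:
carry_out(
  series=[
    [1,0,0,-0.05,0,0,0],
    [1,0,0,-0.15,0,0,0],
    [1,0,0,-0.3,0,0,0],
    [1,0,0,-0.45,0,0,0],
    [1,0,0,-0.6,0,0,0],
    [1,0,0,-0.75,0,0,0],
    [1,0,0,-0.88,0,0,0],
    [1,0,0,-0.96,0,0,0],
    [1,0,0,-0.98,0,0,0],
    [1,0,0,-0.98,0,0,0],
    [1,0,0,-0.98,0,0,0],
  ],
)

```text
t: 12.2
eef_pos: [456.1, -214.0, 204.7]
tool_rot: [-180.0, -0.0, 95.4]
wrist_force: [-0.0, 0.5, -3.8]
opening: 0.694
grip_force: 44.3
```

Emit:
carry_out(
  series=[
    [1,0.05,0.05,0,0,0,0],
    [1,0.15,0.15,0,0,0,0],
    [1,0.27,0.27,0,0,0,0],
    [1,0.4,0.4,0,0,0,0],
    [1,0.53,0.53,0,0,0,0],
    [1,0.66,0.66,0,0,0,0],
    [1,0.79,0.79,0,0,0,0],
    [1,0.9,0.9,0,0,0,0],
    [1,0.97,0.97,0,0,0,0],
    [1,1,1,0,0,0,0],
    [1,1,1,0,0,0,0],
    [1,1,1,0,0,0,0],
  ],
)

```text
t: 13.2
eef_pos: [591.0, -51.9, 204.6]
tool_rot: [-179.9, 0.0, 95.3]
wrist_force: [-1.0, -0.5, -2.4]
opening: 0.69
grip_force: 44.3
```

Run:
```python
from h import *
s=snap('wrist','w7')
mv(604.7,-36,69,95.4)
print(proj(s,[[604.7,-34.7,38]]))
st=read_state()
cv2.imwrite('pics/c7.png',cv2.resize(s['pixels'][60:400,150:490,::-1],None,fx=1.7,fy=1.7))
```

```text
shift [0.101 0.103 0.906] turn [-0.0001  0.0001 -0.0003] at [590.9 -52.4 204.9]
[[332.44675283 158.35689346]]
```

View pics/c7.png

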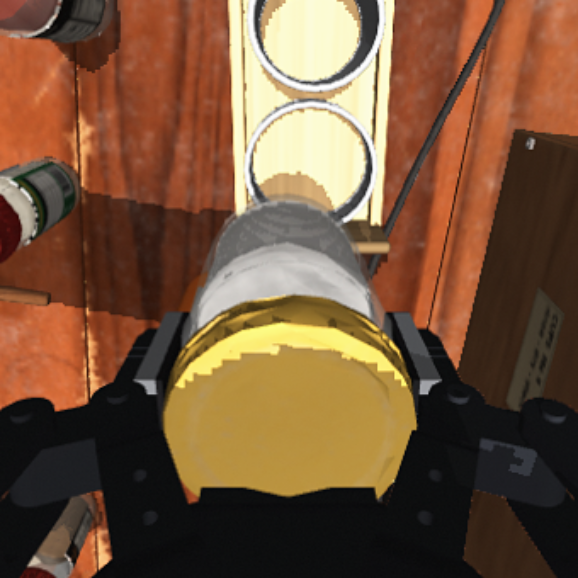

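The jar is upright in the fingers. The ring rim centre at crop (311,164) is within 2 px of the prediction, and the jar's far lower edge is at crop y≈200.

Run:
```python
from h import *
s=load('w7');f=lambda p:np.array(p)/1.7+[150-.2,60-.2]
print(ray(s,f((311,164)),38),ray(s,f((283,200)),145)[0]-[0,31,0])
```

```text
[[604.7710889  -32.43577309  38.        ]] [587.70699455 -58.49167972 145.        ]
```

Emit:
carry_out(
  series=[
    [1,0.05,0.05,0.02,0,0,0],
    [1,0.1,0.103,0.1,0,0,0],
    [1,0.1,0.103,0.2,0,0,0],
    [1,0.1,0.103,0.32,0,0,0],
    [1,0.1,0.103,0.44,0,0,0],
    [1,0.1,0.103,0.54,0,0,0],
    [1,0.1,0.103,0.6,0,0,0],
    [1,0.1,0.103,0.6,0,0,0],
    [1,0.1,0.103,0.6,0,0,0],
  ],
)

```text
t: 14.0
eef_pos: [605.6, -34.1, 114.7]
tool_rot: [-180.0, -0.0, 95.4]
wrist_force: [-0.0, 0.7, -3.4]
opening: 0.691
grip_force: 44.3
```

Emit:
carry_out(
  series=[
    [1,-0.003,-0.003,0.06,0,0,0],
    [1,-0.003,-0.003,0.14,0,0,0],
    [1,-0.003,-0.003,0.2,0,0,0],
    [1,-0.003,-0.003,0.25,0,0,0],
    [1,-0.003,-0.003,0.28,0,0,0],
    [1,-0.003,-0.003,0.295,0,0,0],
    [1,-0.003,-0.003,0.3,0,0,0],
    [1,-0.003,-0.003,0.305,0,0,0],
    [1,-0.003,-0.003,0.305,0,0,0],
  ],
)

```text
t: 14.75
eef_pos: [605.4, -34.8, 69.5]
tool_rot: [180.0, -0.0, 95.4]
wrist_force: [0.4, -0.4, -3.7]
opening: 0.695
grip_force: 44.3
```

Emit:
carry_out(
  series=[
    [1,0,0,0.007,0,0,0],
    [1,0,0,0.014,0,0,0],
    [1,0,0,0.014,0,0,0],
    [1,0,0,0.014,0,0,0],
  ],
)

```text
t: 15.08
eef_pos: [605.6, -34.8, 68.1]
tool_rot: [179.9, -0.0, 95.4]
wrist_force: [-3.1, -0.0, 5.7]
opening: 0.693
grip_force: 44.9
```

Emit:
carry_out(
  series=[
    [0,0,0,0,0,0,0],
    [0,0,0,0,0,0,0],
    [0,0,0,0,0,0,0],
    [0,0,0,0,0,0,0],
    [0,0,0,-0.1,0,0,0],
    [0,0,0,-0.3,0,0,0],
    [0,0,0,-0.5,0,0,0],
    [0,0,0,-0.7,0,0,0],
    [0,0,0,-0.9,0,0,0],
    [0,0,0,-1,0,0,0],
    [0,0,0,-1,0,0,0],
  ],
)

```text
t: 16.0
eef_pos: [607.0, -35.1, 221.3]
tool_rot: [179.6, -0.0, 95.4]
wrist_force: [0.7, -1.1, -0.3]
opening: 1.002
grip_force: 0.0
```

Emit:
carry_out(
  series=[
    [0,-0.15,-0.1,0,0,0,0],
    [0,-0.35,-0.25,0,0,0,0],
    [0,-0.55,-0.4,-0.05,0,0,0],
    [0,-0.75,-0.55,-0.1,0,0,0],
    [0,-0.9,-0.65,-0.1,0,0,0],
    [0,-1,-0.7,-0.1,0,0,0],
    [0,-1,-0.7,-0.1,0,0,0],
  ],
)

```text
t: 16.58
eef_pos: [512.5, -198.3, 231.9]
tool_rot: [-180.0, 0.0, 95.1]
wrist_force: [1.1, -1.0, -0.4]
opening: 0.998
grip_force: 0.0
```

Emit:
carry_out(
  series=[
    [0,-0.15,-0.1,0,0,0,0],
    [0,-0.35,-0.25,0,0,0,0],
    [0,-0.55,-0.4,0,0,0,0],
    [0,-0.75,-0.55,0,0,0,0],
    [0,-0.9,-0.65,0,0,0,0],
    [0,-1,-0.7,0,0,0,0],
    [0,-1,-0.7,0,0,0,0],
    [0,-1,-0.7,0,0,0,0],
  ],
)

```text
t: 17.25
eef_pos: [424.3, -353.2, 231.4]
tool_rot: [-179.9, -0.0, 95.3]
wrist_force: [0.0, 1.0, -0.5]
opening: 1.0
grip_force: 0.0
```

Run:
```python
from h import *
s=snap('wrist','w8'); mv(427.5,-365.8,45,95.4); p=proj(s,[427.5,-365.8,98])[0];print(p)
hsv=cv2.cvtColor(s['pixels'],cv2.COLOR_RGB2HSV)
m=cv2.inRange(hsv,(0,200,90),(4,255,255))|cv2.inRange(hsv,(174,180,90),(180,255,255))
_,_,st,c=cv2.connectedComponentsWithStats(m)
for a,b in zip(st[1:],c[1:]):
    if a[4]>60: print(a,b.round(1),ray(s,b,98)[0].round(1))
cv2.imwrite('pics/c8.png',cv2.resize(s['pixels'][60:400,150:490,::-1],None,fx=1.7,fy=1.7))
```

```text
shift [-0.093  0.008  1.243] turn [-0.0001 -0.0001  0.0002] at [ 425.1 -352.2  231.5]
[320.05873572 194.05206829]
```

View pics/c8.png

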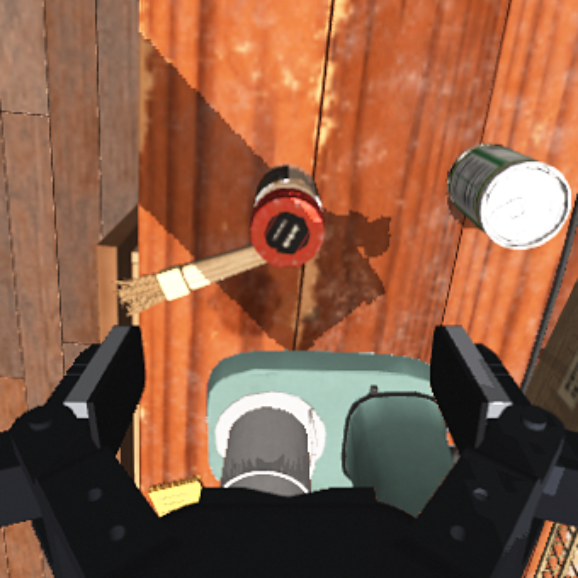

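The cinnamon shaker's cap is at crop (288,230), matching the prediction within 1 px; the grinder base is clear behind it.

Emit:
carry_out(
  series=[
    [0,-0.05,0.005,0.1,0,0,0],
    [0,-0.095,0.007,0.3,0,0,0],
    [0,-0.095,0.007,0.5,0,0,0],
    [0,-0.095,0.007,0.7,0,0,0],
    [0,-0.095,0.007,0.85,0,0,0],
    [0,-0.095,0.007,0.9,0,0,0],
    [0,-0.095,0.007,0.9,0,0,0],
  ],
)

```text
t: 17.88
eef_pos: [426.8, -365.3, 95.3]
tool_rot: [-179.8, -0.1, 95.5]
wrist_force: [-0.5, -0.7, -0.7]
opening: 0.996
grip_force: 0.0
```

Emit:
carry_out(
  series=[
    [0,0,0,0.12,0,0,0],
    [0,0,0,0.25,0,0,0],
    [0,0,0,0.31,0,0,0],
    [0,0,0,0.31,0,0,0],
    [1,0,0,0.31,0,0,0],
    [1,0,0,0.31,0,0,0],
    [1,0,0,0.31,0,0,0],
    [1,0,0,0.31,0,0,0],
    [1,0,0,0.31,0,0,0],
    [1,0,0,0.31,0,0,0],
    [1,0,0,0.31,0,0,0],
    [1,0,0,0.31,0,0,0],
  ],
  newtons=25,
)

```text
t: 18.88
eef_pos: [427.3, -367.9, 51.7]
tool_rot: [179.9, 0.0, 95.4]
wrist_force: [-0.4, 1.1, 7.1]
opening: 0.508
grip_force: 24.6
```

Emit:
carry_out(
  series=[
    [1,0,0,-0.05,0,0,0],
    [1,0,0,-0.15,0,0,0],
    [1,0,0,-0.3,0,0,0],
    [1,0,0,-0.45,0,0,0],
    [1,0,0,-0.6,0,0,0],
    [1,0,0,-0.75,0,0,0],
    [1,0,0,-0.88,0,0,0],
    [1,0,0,-0.96,0,0,0],
    [1,0,0,-1,0,0,0],
    [1,0,0,-1,0,0,0],
    [1,0,0,-1,0,0,0],
  ],
)

```text
t: 19.8
eef_pos: [426.7, -367.0, 199.9]
tool_rot: [-180.0, -0.0, 95.4]
wrist_force: [-0.1, 0.2, -0.7]
opening: 0.509
grip_force: 25.8
```

Run:
```python
from h import *
mv(589,131.8,200,95.4)
```

```text
shift [3.208e+00 1.392e+00 1.000e-03] turn [-0.0001 -0.0001  0.0001] at [ 426.7 -367.   199.9]
```

Emit:
carry_out(
  series=[
    [1,0.05,0.03,0,0,0,0],
    [1,0.15,0.08,0,0,0,0],
    [1,0.3,0.15,0,0,0,0],
    [1,0.45,0.22,0,0,0,0],
    [1,0.6,0.3,0,0,0,0],
    [1,0.75,0.37,0,0,0,0],
    [1,0.9,0.43,0,0,0,0],
    [1,1,0.46,0,0,0,0],
  ],
)

```text
t: 20.47
eef_pos: [482.0, -207.9, 199.5]
tool_rot: [-179.9, -0.1, 95.6]
wrist_force: [0.3, 0.2, -1.0]
opening: 0.51
grip_force: 25.8
```

Emit:
carry_out(
  series=[
    [1,0.15,0.08,0,0,0,0],
    [1,0.3,0.15,0,0,0,0],
    [1,0.45,0.22,0,0,0,0],
    [1,0.6,0.3,0,0,0,0],
    [1,0.75,0.37,0,0,0,0],
    [1,0.9,0.43,0,0,0,0],
    [1,1,0.46,0,0,0,0],
  ],
)

```text
t: 21.05
eef_pos: [536.0, -52.1, 199.3]
tool_rot: [-179.9, -0.0, 95.6]
wrist_force: [0.1, 0.5, -1.4]
opening: 0.51
grip_force: 25.8
```

Emit:
carry_out(
  series=[
    [1,0.15,0.08,0,0,0,0],
    [1,0.3,0.15,0,0,0,0],
    [1,0.45,0.22,0,0,0,0],
    [1,0.6,0.3,0,0,0,0],
    [1,0.75,0.37,0,0,0,0],
    [1,0.88,0.43,0,0,0,0],
    [1,0.96,0.45,0,0,0,0],
    [1,1,0.46,0,0,0,0],
    [1,1,0.46,0,0,0,0],
  ],
)

```text
t: 21.8
eef_pos: [589.8, 101.4, 199.9]
tool_rot: [-179.9, 0.0, 95.5]
wrist_force: [-0.1, -0.7, -0.9]
opening: 0.512
grip_force: 25.8
```

Run:
```python
from h import *
s=snap('wrist','w9')
mv(589,132.3,105,95.4);print(read_state()['wrist_force'],read_state()['opening'])
```

```text
shift [0.217 0.015 0.634] turn [-0.0002  0.0001  0.0001] at [590.   99.8 200.2]
[-0.52226311 -0.93811196 -1.05610221] 0.5123417713706052
```

Emit:
carry_out(
  series=[
    [1,0.05,0.005,0,0,0,0],
    [1,0.12,0.01,0,0,0,0],
    [1,0.18,0.013,0.05,0,0,0],
    [1,0.211,0.013,0.12,0,0,0],
    [1,0.211,0.013,0.22,0,0,0],
    [1,0.211,0.013,0.33,0,0,0],
    [1,0.211,0.013,0.44,0,0,0],
    [1,0.211,0.013,0.54,0,0,0],
    [1,0.211,0.013,0.63,0,0,0],
    [1,0.211,0.013,0.65,0,0,0],
    [1,0.211,0.013,0.65,0,0,0],
    [1,0.211,0.013,0.65,0,0,0],
  ],
)

```text
t: 22.85
eef_pos: [589.4, 132.0, 103.3]
tool_rot: [-180.0, 0.0, 95.4]
wrist_force: [0.2, -0.1, -1.8]
opening: 0.504
grip_force: 25.8
```

Run:
```python
from h import *
mv(589,131.5,60.5,95.4)
```

```text
shift [-0.003 -0.003  0.285] turn [-0.      0.      0.0001] at [589.4 132.  103.3]
```

Emit:
carry_out(
  series=[
    [1,-0.003,-0.003,0.06,0,0,0],
    [1,-0.003,-0.003,0.14,0,0,0],
    [1,-0.003,-0.003,0.2,0,0,0],
    [1,-0.003,-0.003,0.24,0,0,0],
    [1,-0.003,-0.003,0.27,0,0,0],
    [1,-0.003,-0.003,0.28,0,0,0],
    [1,-0.003,-0.003,0.287,0,0,0],
    [1,-0.003,-0.003,0.293,0,0,0],
    [1,-0.003,-0.003,0.293,0,0,0],
    [1,-0.003,-0.003,0.293,0,0,0],
  ],
)

```text
t: 23.68
eef_pos: [589.3, 131.4, 59.8]
tool_rot: [180.0, -0.0, 95.4]
wrist_force: [-1.9, -1.0, 3.2]
opening: 0.51
grip_force: 26.3
```

Emit:
carry_out(
  series=[
    [0,0,0,0,0,0,0],
    [0,0,0,0,0,0,0],
    [0,0,0,0,0,0,0],
    [0,0,0,0,0,0,0],
    [0,0,0,0,0,0,0],
    [0,0,0,-0.1,0,0,0],
    [0,0,0,-0.3,0,0,0],
    [0,0,0,-0.5,0,0,0],
    [0,0,0,-0.7,0,0,0],
    [0,0,0,-0.9,0,0,0],
    [0,0,0,-1,0,0,0],
    [0,0,0,-1,0,0,0],
  ],
)

```text
t: 24.68
eef_pos: [590.8, 131.6, 213.4]
tool_rot: [179.7, -0.1, 95.4]
wrist_force: [-0.1, -0.8, 0.8]
opening: 0.999
grip_force: 0.0
```

Emit:
carry_out(
  series=[
    [0,0,0,-0.2,0,0,0],
    [0,0,0,-0.4,0,0,0],
    [0,0,-0.1,-0.6,0,0,0],
    [0,-0.1,-0.3,-0.7,0,0,0],
    [0,-0.2,-0.5,-0.7,0,0,0],
    [0,-0.3,-0.7,-0.7,0,0,0],
    [0,-0.4,-0.9,-0.7,0,0,0],
    [0,-0.45,-0.98,-0.7,0,0,0],
    [0,-0.45,-0.98,-0.7,0,0,0],
    [0,-0.45,-0.98,-0.7,0,0,0],
  ],
)

```text
t: 25.52
eef_pos: [448.7, 50.2, 314.0]
tool_rot: [180.0, -0.1, 95.4]
wrist_force: [1.6, 0.2, -0.0]
opening: 0.994
grip_force: 0.0
```

Run:
```python
from h import *
s=snap('wrist','w10'); p=proj(s,[[448.7,50.5,181]])[0];print(p,read_state()['eef_pos'])
# cap top: bright grey disc near p; segment by low saturation & brightness
x,y=p.astype(int); q=s['pixels'][y-60:y+60,x-60:x+60].copy()
hsv=cv2.cvtColor(q,cv2.COLOR_RGB2HSV)
m=cv2.inRange(hsv,(0,0,90),(180,70,255));_,_,st,c=cv2.connectedComponentsWithStats(m)
for a,b in zip(st[1:],c[1:]):
    if a[4]>60: print(a,b.round(1),ray(s,b+[x-60,y-60],181)[0].round(1))
cv2.imwrite('pics/c9.png',cv2.resize(s['pixels'][60:360,150:490,::-1],None,fx=1.7,fy=1.7))
```

```text
[317.90971435 181.51679315] [449.05965553  50.69925585 313.92876982]
[  3   0  10  22 161] [ 7.1 10.5] [394.9  93.8 181. ]
[74 27  6 26 62] [77.1 38.9] [462.   73.2 181. ]
[ 48  48  27  25 524] [60.7 59.8] [448.5  51.2 181. ]
[ 22  91  31  29 351] [ 37.3 104.1] [428.9   2.  181. ]
```

View pics/c9.png

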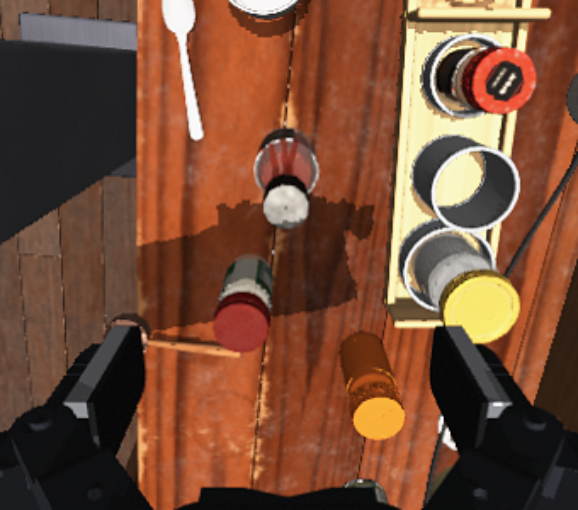

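The bottle cap is at crop (286,206), i.e. (448.5,51.2). The shaker and the jar stand upright in their rings. Descend on the cap and neck.

Emit:
carry_out(
  series=[
    [0,0,-0.002,0.15,0,0,0],
    [0,0,-0.002,0.35,0,0,0],
    [0,0.003,-0.002,0.55,0,0,0],
    [0,0.003,-0.002,0.75,0,0,0],
    [0,0.003,-0.002,0.85,0,0,0],
    [0,0.003,-0.002,0.85,0,0,0],
  ],
)

```text
t: 26.07
eef_pos: [447.1, 50.7, 183.0]
tool_rot: [-179.7, 0.2, 95.5]
wrist_force: [-1.0, -0.5, -0.6]
opening: 0.999
grip_force: 0.0
```

Emit:
carry_out(
  series=[
    [0,0,0,0.1,0,0,0],
    [0,0,0,0.2,0,0,0],
    [0,0,0,0.3,0,0,0],
    [0,0,0,0.32,0,0,0],
    [0,0,0,0.32,0,0,0],
    [1,0,0,0.32,0,0,0],
    [1,0,0,0.32,0,0,0],
    [1,0,0,0.32,0,0,0],
    [1,0,0,0.32,0,0,0],
    [1,0,0,0.32,0,0,0],
    [1,0,0,0.32,0,0,0],
    [1,0,0,0.32,0,0,0],
    [1,0,0,0.32,0,0,0],
    [1,0,0,0.32,0,0,0],
    [1,0,0,0.32,0,0,0],
  ],
  newtons=40,
)

```text
t: 27.32
eef_pos: [449.1, 50.9, 139.6]
tool_rot: [179.9, -0.0, 95.4]
wrist_force: [-0.4, -0.9, 4.7]
opening: 0.348
grip_force: 39.2
```

Emit:
carry_out(
  series=[
    [1,0,0,-0.03,0,0,0],
    [1,0,0,-0.1,0,0,0],
    [1,0,0,-0.2,0,0,0],
    [1,0,0,-0.32,0,0,0],
    [1,0,0,-0.44,0,0,0],
    [1,0,0,-0.56,0,0,0],
    [1,0,0,-0.66,0,0,0],
    [1,0,0,-0.73,0,0,0],
    [1,0,0,-0.75,0,0,0],
    [1,0,0,-0.75,0,0,0],
  ],
)

```text
t: 28.15
eef_pos: [448.9, 50.8, 251.9]
tool_rot: [179.9, -0.0, 95.4]
wrist_force: [0.3, 0.0, -2.8]
opening: 0.345
grip_force: 39.4
```

Run:
```python
from h import *
mv(596.9,48.3,250,95.4);st=read_state();print(st['wrist_force'],st['opening'],st['grip_force'])
```

```text
shift [-0.109  0.981  0.014] turn [ 0.0002 -0.0001  0.    ] at [448.9  50.8 251.9]
[ 0.32960475  0.01676952 -2.80979338] 0.3451307230988161 39.37852934002876
```

Emit:
carry_out(
  series=[
    [1,0,0.03,0,0,0,0],
    [1,-0.01,0.1,0,0,0,0],
    [1,-0.02,0.2,0,0,0,0],
    [1,-0.04,0.32,0,0,0,0],
    [1,-0.05,0.44,0,0,0,0],
    [1,-0.07,0.56,0,0,0,0],
    [1,-0.08,0.68,0,0,0,0],
    [1,-0.09,0.8,0,0,0,0],
    [1,-0.1,0.9,0,0,0,0],
    [1,-0.109,0.96,0,0,0,0],
    [1,-0.109,0.981,0,0,0,0],
    [1,-0.109,0.981,0,0,0,0],
    [1,-0.109,0.981,0,0,0,0],
    [1,-0.109,0.981,0,0,0,0],
  ],
)

```text
t: 29.32
eef_pos: [596.1, 48.3, 251.2]
tool_rot: [-180.0, -0.0, 95.4]
wrist_force: [-0.6, -1.1, -2.5]
opening: 0.347
grip_force: 39.5
```

Run:
```python
from h import *
mv(596.9,48.3,149,95.4)
# bottle tilt/base check: bottom +y side in scene and wrist view
s=snap('wrist','w11')
w=s['pixels'];p=proj(s,[[596.9,48.3,76],[596.9,48.3,112],[596.9,48.3,200]]);print(p)
# horizontal extent of the bottle vs wood at several heights: print column profile
y=int(p[1][1])-12
for r in(y,y+12,y+24): print(r,[tuple(int(v) for v in w[r,c]) for c in range(285,356,5)])
```

```text
shift [-0.001  0.006  0.682] turn [-0.     -0.0001  0.    ] at [596.1  48.3 251.2]
[[318.74439014 171.04527031]
 [318.74926243 179.99970601]
 [318.76781604 214.08657424]]
167 [(255, 255, 219), (246, 247, 248), (54, 55, 58), (210, 197, 152), (54, 26, 19), (58, 47, 34), (38, 36, 33), (22, 19, 16), (76, 43, 36), (131, 97, 80), (185, 159, 126), (255, 254, 205), (54, 54, 56), (167, 156, 149), (255, 255, 235)]
179 [(255, 255, 232), (255, 255, 255), (46, 43, 33), (47, 43, 38), (43, 37, 32), (52, 48, 42), (84, 42, 32), (226, 218, 216), (64, 61, 57), (111, 67, 59), (103, 63, 56), (110, 99, 95), (71, 72, 74), (145, 133, 87), (255, 255, 236)]
191 [(234, 195, 135), (13, 15, 15), (134, 98, 91), (163, 76, 63), (155, 107, 98), (179, 119, 107), (170, 67, 51), (160, 113, 104), (168, 67, 52), (160, 90, 76), (152, 111, 104), (147, 110, 101), (96, 94, 91), (121, 94, 63), (224, 182, 125)]
```

Emit:
carry_out(
  series=[
    [1,0,0.006,0.03,0,0,0],
    [1,0,0.006,0.08,0,0,0],
    [1,0,0.006,0.14,0,0,0],
    [1,0,0.006,0.2,0,0,0],
    [1,0,0.006,0.26,0,0,0],
    [1,0,0.006,0.32,0,0,0],
    [1,0,0.006,0.38,0,0,0],
    [1,0,0.006,0.44,0,0,0],
    [1,0,0.006,0.5,0,0,0],
    [1,0,0.006,0.56,0,0,0],
    [1,0,0.006,0.61,0,0,0],
    [1,0,0.006,0.64,0,0,0],
    [1,0,0.006,0.65,0,0,0],
    [1,0,0.006,0.66,0,0,0],
    [1,0,0.006,0.66,0,0,0],
  ],
)

```text
t: 30.62
eef_pos: [597.7, 48.4, 152.3]
tool_rot: [180.0, -0.0, 95.4]
wrist_force: [-0.4, 0.4, -2.0]
opening: 0.346
grip_force: 39.4
```

Emit:
carry_out(
  series=[
    [1,0,0,0.008,0,0,0],
    [1,0,0,0.016,0,0,0],
    [1,0,0,0.024,0,0,0],
    [1,0,0,0.03,0,0,0],
    [1,0,0,0.03,0,0,0],
    [1,0,0,0.03,0,0,0],
  ],
)

```text
t: 31.12
eef_pos: [597.6, 48.4, 147.8]
tool_rot: [180.0, -0.0, 95.4]
wrist_force: [0.4, -0.1, -2.3]
opening: 0.348
grip_force: 39.5
```

Emit:
carry_out(
  series=[
    [1,0,0,0.007,0,0,0],
    [1,0,0,0.014,0,0,0],
    [1,0,0,0.014,0,0,0],
    [1,0,0,0.014,0,0,0],
  ],
)

```text
t: 31.45
eef_pos: [598.5, 48.4, 147.6]
tool_rot: [179.9, -0.0, 95.4]
wrist_force: [-3.6, 0.7, 12.2]
opening: 0.347
grip_force: 41.9
```

Emit:
carry_out(
  series=[
    [1,0,0,-0.008,0,0,0],
    [1,0,0,-0.008,0,0,0],
    [0,0,0,-0.008,0,0,0],
    [0,0,0,-0.008,0,0,0],
    [0,0,0,-0.008,0,0,0],
    [0,0,0,-0.008,0,0,0],
    [0,0,0,-0.008,0,0,0],
    [0,0,0,-0.008,0,0,0],
    [0,0,0,-0.1,0,0,0],
    [0,0,0,-0.3,0,0,0],
    [0,0,0,-0.5,0,0,0],
    [0,0,0,-0.7,0,0,0],
    [0,0,0,-0.9,0,0,0],
    [0,0,0,-1,0,0,0],
    [0,0,0,-1,0,0,0],
    [0,0,0,-1,0,0,0],
  ],
)

```text
t: 32.78
eef_pos: [597.9, 48.4, 296.1]
tool_rot: [179.9, -0.0, 95.4]
wrist_force: [-0.1, -0.1, -0.7]
opening: 1.003
grip_force: 0.0
```

Run:
```python
from h import *
s=snap('wrist','w12'); st=read_state(); print(st['eef_pos'],st['grip_force'])
# centroids of the caps/lids against where upright, centred things would show them
hsv=cv2.cvtColor(s['pixels'],cv2.COLOR_RGB2HSV)
for n,P,z,lo,hi in(('jar',(604.7,-34.7),118,(20,140,80),(34,255,255)),('cinn',(589,131.8),106,(0,170,60),(6,255,255)),('cap',(596.9,48.3),189,(0,0,70),(180,80,255))):
    p=proj(s,[[*P,z]])[0];x,y=p.astype(int);w=hsv[max(0,y-35):y+35,max(0,x-35):x+35]
    m=cv2.inRange(w,lo,hi);k,_,a,c=cv2.connectedComponentsWithStats(m)
    if k>1:
        i=1+a[1:,4].argmax();b=c[i]+[max(0,x-35),max(0,y-35)]
        print(n,p.round(1),b.round(1),a[i],ray(s,b,z)[0].round(1))
```

```text
[597.38888929  48.44780996 294.92403548] 0.0
jar [317.  237.5] [316.8 235.1] [  11   11   48   45 1684] [604.2 -31.6 118. ]
cinn [316.7  91.2] [315.8  92.9] [ 16  15  39  42 600] [588.2 130.  106. ]
cap [316.5 189.9] [317.1 191.5] [   8    0   57   70 2126] [597.5  46.9 189. ]
```

```bash
python3 -c "
from workcell import *
print(job_done())"
```

```text
the job is handed in; nothing more can be done
None
```

The caddy is made up and handed in: the jug, jar, bottle and cinnamon shaker were each set down in place, about 1 to 3 mm off target by the wrist-camera checks. The cocoa shaker and grounds cup were never touched. The hand-in returned no verdict.

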